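# Size an unmarked tube adapter ring on the step gauge and put it on its storage post

## Task

The centrifuge's tube adapter ring that lies on its own beside the step gauge (not the two that wait in front of the white carton) has no size mark. Slide it down the gauge's stepped steel mandrel until it really stops on a step, sitting flat, and press it home with a light, steady push of about 10 N for a second, so that the sprung mandrel gives a little but is never jammed hard against its stop; read by the grooves which step it rests on. Then take it off and leave it lying flat on the board of the storage stand, round the post with the same number of grooves; leave the two waiting rings and the other things where they are.

Things in the scene. Friction and masses are not known exactly. Their poses are not given: they have to be found in the camera images.
- ring_a_center (a point): One of three plain white plastic adapter rings, alike outside: 52 mm outer diameter, 18 mm tall, about 45 g, lying flat. Their bores differ: one lies between 20 and 28 mm, one between 28 and 36, one between 36 and 44; which name has which is not told, and which of them is to be sized changes. The point is its centre, half-way up (9 mm over the bench); z is the ring's axis
- ring_b_center (a point): One of three plain white plastic adapter rings, alike outside: 52 mm outer diameter, 18 mm tall, about 45 g, lying flat. Their bores differ: one lies between 20 and 28 mm, one between 28 and 36, one between 36 and 44; which name has which is not told, and which of them is to be sized changes. The point is its centre, half-way up (9 mm over the bench); z is the ring's axis
- ring_c_center (a point): One of three plain white plastic adapter rings, alike outside: 52 mm outer diameter, 18 mm tall, about 45 g, lying flat. Their bores differ: one lies between 20 and 28 mm, one between 28 and 36, one between 36 and 44; which name has which is not told, and which of them is to be sized changes. The point is its centre, half-way up (9 mm over the bench); z is the ring's axis
- carton: Plain white closed carton, 101 x 77 x 74 mm, standing on the bench; origin at the centre of its underside. The two waiting rings lie close in front of it (centres within 0.13 m of its origin, on the robot's side); the ring to be sized is the one farthest from it
- gauge: Step gauge, fixed: grey foot 80 x 70 x 14 mm with a boss 52 mm in diameter to 22 mm height, out of which the steel mandrel stands. Origin on the bench, on the mandrel's axis; z up. A ring stops with its underside somewhere 57 to 67 mm (step with one groove), 43 to 53 mm (two) or 29 to 39 mm (three) over the bench, mandrel at rest; held off-centre it may catch on a shoulder too early
- gauge_nose (a point): Centre of the mandrel's tip, 77 mm over the bench at rest; moves with it. Diameters by height: tip 10 mm, nose 20 mm (67 to 72), one-groove step 28 mm (53 to 57), two-groove step 36 mm (39 to 43), three-groove step 44 mm (22 to 29). Each step begins with a tapered shoulder 10 mm high; a ring stops part-way down the first that is too wide for it and passes those above with at least 1 mm play
- mandrel (a joint): How far the mandrel is pressed down into its foot, in m: 0 at rest, 0.0015 at its hard stop. A spring holds it up: it begins to give at about 4.5 N, needs 9 N more for each mm, and meets the hard stop at about 18 N
- post_1 (a point): Foot of the first storage post, with 1 dark groove near its top: for rings that stop on the gauge step with 1 groove. On the post's axis at the board's upper face, 10 mm over the bench; z up. Steel post, 16 mm in diameter, ending 45 mm above this point in a chamfered tip
- post_2 (a point): Foot of the middle storage post, with 2 dark grooves near its top: for rings that stop on the gauge step with 2 grooves. On the post's axis at the board's upper face, 10 mm over the bench; z up. Steel post, 16 mm in diameter, ending 45 mm above this point in a chamfered tip
- post_3 (a point): Foot of the third storage post, with 3 dark grooves near its top: for rings that stop on the gauge step with 3 grooves. On the post's axis at the board's upper face, 10 mm over the bench; z up. Steel post, 16 mm in diameter, ending 45 mm above this point in a chamfered tip
- stand: Storage stand, fixed: white board 216 x 64 mm, 10 mm thick, with three steel posts in a row along its x axis, 75 mm apart, in the order one, two, three grooves towards its +x. Origin at the centre of the board's underside
- amber_vial: Bystander: small amber glass vial with a black cap, 27 mm in diameter, 57 mm tall, standing; origin at the centre of its underside
- tape_roll: Bystander: roll of beige tape lying flat, 93 mm across, 18 mm high; origin at the centre of its underside

How it is judged:
On the way:
1. a ring sits straight and centred on the step that fits its bore (part-way down its shoulder) and is pressed on the gauge with more than 5 N for half a second (((horizontal distance between ring_a_center and gauge_nose below 0.003 m and z of ring_a_center in the frame of gauge_nose between -0.0245 and -0.0155 m and angle between the z axis of ring_a_center and the z axis of gauge_nose, either way round below 0.08 rad and contact force between ring_a and gauge above 5 N) or (horizontal distance between ring_b_center and gauge_nose below 0.003 m and z of ring_b_center in the frame of gauge_nose between -0.0385 and -0.0295 m and angle between the z axis of ring_b_center and the z axis of gauge_nose, either way round below 0.08 rad and contact force between ring_b and gauge above 5 N) or (horizontal distance between ring_c_center and gauge_nose below 0.003 m and z of ring_c_center in the frame of gauge_nose between -0.0105 and -0.0015 m and angle between the z axis of ring_c_center and the z axis of gauge_nose, either way round below 0.08 rad and contact force between ring_c and gauge above 5 N))), for 0.5 s.
At the end, for the whole second after the job is handed in: The ring that lay on its own lies flat on the stand's board (3 mm, 0.08 rad) round the post with as many grooves as the step it stopped on (narrow, middle, wide bore: one, two, three), released and at rest; the two waiting rings are still by the carton, moved under 20 mm (((horizontal distance between ring_a_center and post_2 below 0.0105 m and z of ring_a_center in the frame of post_2 between 0.006 and 0.012 m and angle between the z axis of ring_a_center and the z axis of post_2, either way round below 0.08 rad and linear speed of ring_a below 0.02 m/s and contact force between ring_a and the fingers below 0.05 N and distance of each of ring_b_center, ring_c_center from where it was at the start of the episode below 0.02 m and horizontal distance between each of ring_b_center, ring_c_center and carton below 0.15 m) or (horizontal distance between ring_b_center and post_3 below 0.0135 m and z of ring_b_center in the frame of post_3 between 0.006 and 0.012 m and angle between the z axis of ring_b_center and the z axis of post_3, either way round below 0.08 rad and linear speed of ring_b below 0.02 m/s and contact force between ring_b and the fingers below 0.05 N and distance of each of ring_a_center, ring_c_center from where it was at the start of the episode below 0.02 m and horizontal distance between each of ring_a_center, ring_c_center and carton below 0.15 m) or (horizontal distance between ring_c_center and post_1 below 0.0045 m and z of ring_c_center in the frame of post_1 between 0.006 and 0.012 m and angle between the z axis of ring_c_center and the z axis of post_1, either way round below 0.08 rad and linear speed of ring_c below 0.02 m/s and contact force between ring_c and the fingers below 0.05 N and distance of each of ring_a_center, ring_b_center from where it was at the start of the episode below 0.02 m and horizontal distance between each of ring_a_center, ring_b_center and carton below 0.15 m))); the robot touches nothing.
It fails at once if the gauge is loaded with more than 18 N (mandrel jammed on its hard stop, ring rammed down off-centre) (contact force between anything else and gauge above 18 N).
It fails at once if the carton, the vial or the tape is shifted by more than 30 mm (distance of any of carton, amber_vial, tape_roll from where it was at the start of the episode above 0.03 m).
It also fails if it takes over 72 s, if anything falls off the work surface, if the arm or the gripper's body presses on something with over 40 N, if the wrist force passes 120 N, or if a joint passes its speed limit or range.

## Robot

A 6-joint arm with a two-finger parallel gripper is mounted at the origin on a cart in front of the work surface, level with it; the furniture and walls round the work are solid. World frame = base frame: x ahead of the robot, y to its left, z up, the work surface at z = 0. Lengths are in m, angles in rad, forces in N, time in s.
With the tool pointing down it reaches from about 0.25 to 0.725 m from the base axis. Payload 4 kg.
Tool frame: the origin (TCP) lies midway between the tips of the shut fingers; the grasp point (between the pads) lies bot.tcp_to_grasp behind it (bot.tcp_to_grasp is the distance from the TCP to the grasp point, in m); z points along the fingers, y is the line along which they close (so a half turn about z gives the same grasp; the last joint's range is limited). The gripper opens to 85 mm and grips with 20 to 120 N. Pads are 22 mm wide; open, the fingers measure 114 mm over their backs; the gripper's body (76 mm by 85 mm) begins 54 mm behind the grasp point. The pads swing forward as they close: fully open they stand 13 mm farther back than shut.
Start: joints at [-1.184, 0.241, 0.005, 1.335, 0, 1.571], TCP at [0.189, -0.463, 0.204] pointing down, gripper open.
Joint ranges: [-2.72, 2.72], [-1.05, 1.87], [-1.09, 1.28], [-1.99, 2.15], [-1.42, 1.44], [-3.14, 3.14]. Speed limits (rad/s): [2.79, 2.79, 3.14, 3.14, 3.14, 3.14].

## Interface

Orientations are given as a unit quaternion [x, y, z, w].
In Python, from workcell import readout, camera, bot gives the robot as it stands. The module is installed in compiled form; this text tells all that it offers.
- The arm moves only by the tool jog_arm, never from a script. Its argument "motion" is a list of rows, each an object of numbers: "x", "y", "z": the shift along the tool's x, y, z in mm; "spin": the turn about the tool's z in degrees; "fingers": the closure, from -1 (fully open) to 1 (shut). A call has 1 to 8 rows; each row is the pose to reach, as a shift and turn from the pose commanded when the call began, along the tool's axes at that moment; what a row does not reach only later rows make up. A row lasts 1/8 s, in which the tool goes at most 62.5 mm and 10.7 degrees, less where a joint would pass 70% of its speed; a pose out of reach is approached as far as the arm can. A call with a gripper value outside its range is refused whole. The fingers move at their own pace and stop on an object; the grip force is fixed at half the most. Time passes only in rows, so rows that repeat a pose let the fingers close. It gives the time, the measured TCP pose, the force, the opening and the grip force at its end, in the units of the state.
- readout.get_obs(): the state, without advancing time (a new reading comes with each control period).
- camera(name): name is "side" or "top" or "wrist"; returns a dict with "pixels" (420x560x3 uint8, red, green, blue), "K" (3x3 intrinsics, pixels), "dist" ([k1, k2, p1, p2, k3] as OpenCV has them; the pictures are not rectified), "rvec" (rotation vector, rad) and "tvec" (3), from world to camera coordinates, as OpenCV has them. Camera axes: x right, y down, z forward; pixel columns grow to the right and rows downward; lengths in m; the calibration is good to about 2 mm. A picture is of the moment at which its call begins. There is no depth.
- bot.job_done(): hands the job in; it is judged then, once.
The state is a dict: "clock": time; "joint_pos": joint angles; "joint_vel": joint speeds; "tau": joint torques, N m; "eef_pos": TCP position; "tool_rot": TCP orientation; "ft_force": force on the tool from outside, world axes, zero at the start; "ft_torque": the same for the moment, N m; "grip_width": finger opening in m; "grasp_force": force on a finger pad.
Only numpy, scipy, OpenCV 4.12 (cv2) and the standard library are available. Lean on these libraries where they do the work, as an engineer would, in place of code of your own. Each camera call takes 0.05 s, during which the arm holds its last target. There are 200 camera calls.

## Working session

There is one attempt and no reset: what is moved stays moved. The work goes in short steps, Python scripts to look and compute and a tool call to move; the robot and the scene stay as the last step left them, time stands still between calls to the robot, and variables do not carry over. Pictures are saved under pics/ and viewed, at most 10 in all, crops included, and the job is handed in when it is done.

Besides the shell and the picture viewer there is one more tool, called after ">>>" as name(argument=value, ...), one argument or row to a line, values as JSON. jog_arm: Moves the arm, as the interface text tells. Its arguments: {"type":"object","properties":{"motion":{"type":"array"}},"required":["motion"]}

```bash
mkdir -p pics
cat > h.py <<'E'
import numpy as np, cv2
from workcell import readout, camera, bot
def shot(n,f):
    c=camera(n); cv2.imwrite('pics/'+f,c['pixels'][:,:,::-1]); np.savez('pics/'+f[:-4]+'.npz',**{k:np.array(v) for k,v in c.items()}); return c
def load(f): return dict(np.load('pics/'+f+'.npz'))
def w(c,uv,z):
    uv=np.array(uv,float).reshape(-1,1,2)
    r=cv2.undistortPoints(uv,c['K'],c['dist']).reshape(-1,2)
    R=cv2.Rodrigues(c['rvec'])[0]; o=-R.T@c['tvec'].reshape(3)
    d=np.c_[r,np.ones(len(r))]@R
    return o+d*((z-o[2])/d[:,2])[:,None]
def p(c,X):
    return cv2.projectPoints(np.array(X,float).reshape(-1,1,3),c['rvec'],c['tvec'],c['K'],c['dist'])[0].reshape(-1,2)
E
python3 -c "
from h import *
a=shot('top','t0.png');b=shot('side','s0.png');c=shot('wrist','w0.png')
for q in(a,b,c):
  R=cv2.Rodrigues(q['rvec'])[0];print((-R.T@np.array(q['tvec']).reshape(3)).round(3),R[2].round(2),q['K'][0][0])
o=readout.get_obs();print(o['clock'],o['eef_pos'],o['tool_rot'],o['ft_force'],o['grip_width'],bot.tcp_to_grasp)"
```

```text
[0.504 0.036 1.614] [ 0.05 -0.   -1.  ] 473.06350934140363
[0.057 0.841 0.575] [ 0.48 -0.74 -0.47] 390.56723623497294
[ 0.251 -0.438  0.374] [-0.25 -0.1  -0.96] 299.74511726960844
0.15 [ 0.1884049  -0.46256199  0.20370802] [ 9.81361395e-01  1.92169530e-01 -1.53703685e-04 -8.13058055e-04] [-0.55490542  0.1965145  -0.25920548] 0.08522634617963662 0.0187
```

View pics/t0.png

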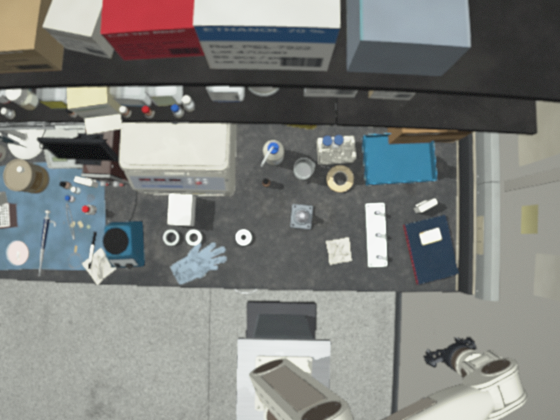

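View pics/s0.png

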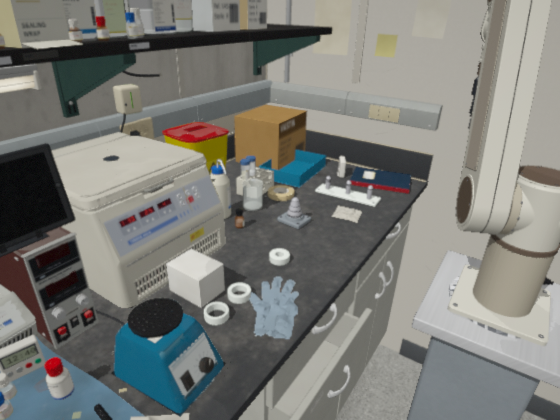

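The top view shows the lone ring at about (243,237), the gauge at (302,216), and the stand's posts at (378,213), (378,236) and (380,258). The carton is at (181,210) with the waiting rings at (170,237) and (193,237). The side view agrees with this layout.

```bash
python3 -c "
from h import *
c=load('t0');im=c['pixels'];s=load('s0')['pixels']
a=cv2.resize(im[195:275,225:395],None,fx=4.6,fy=4.6,interpolation=3)
b=cv2.resize(s[165:240,270:400],None,fx=4,fy=2.9,interpolation=3)
o=np.zeros((600,790,3),np.uint8);o[:a.shape[0],:a.shape[1]]=a[:, :790];o[370:370+b.shape[0],:b.shape[1]]=b
cv2.imwrite('pics/crop.png',o[:,:,::-1])
g=im.min(2)
for n,(u,v) in dict(r=(243,237),w1=(170,237),w2=(193,237)).items():
  sub=(g[v-14:v+15,u-14:u+15]>150).astype(np.uint8)
  cs=cv2.findContours(sub,0,1)[0];k=max(cs,key=cv2.contourArea);(x,y),r=cv2.minEnclosingCircle(k)
  print(n,x+u-14,y+v-14,r,w(c,[x+u-14,y+v-14],.018),sub.sum())
print(w(c,[[302,216],[378,213],[378,236],[380,258]],.01))
"
```

```text
r 242.92405033111572 236.8354434967041 8.424444198608398 [[0.50006507 0.14643712 0.018     ]] 210
w1 170.39999961853027 237.07999992370605 8.200490951538086 [[0.49331135 0.39358309 0.018     ]] 174
w2 193.5 240.1363639831543 11.413626670837402 [[0.48494137 0.31393971 0.018     ]] 272
[[ 0.57507097 -0.05181998  0.01      ]
 [ 0.59096176 -0.31226613  0.01      ]
 [ 0.51232289 -0.31330364  0.01      ]
 [ 0.43737946 -0.32149215  0.01      ]]
```

View pics/crop.png

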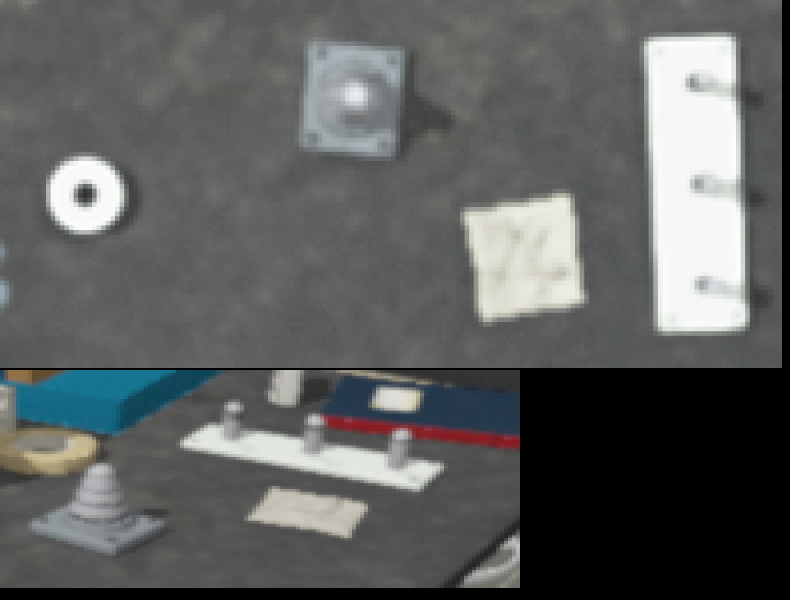

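```bash
python3 -c "
from h import *
c=load('t0');im=c['pixels']
sub=(im[195:275,355:398].min(2)>170).astype(np.uint8)
k=max(cv2.findContours(sub,0,1)[0],key=cv2.contourArea)
b=cv2.boxPoints(cv2.minAreaRect(k))+[355,195];print(b,w(c,b,.01),w(c,b.mean(0),.01))
"
```

```text
[[364.72990227 203.05773354]
 [384.23505592 202.17113686]
 [387.12989044 265.85773468]
 [367.62473869 266.74433136]] [[ 0.62398402 -0.26586635  0.01      ]
 [ 0.62861954 -0.33360498  0.01      ]
 [ 0.4109009  -0.34678127  0.01      ]
 [ 0.40695891 -0.27925346  0.01      ]] [[ 0.5174546  -0.30604579  0.01      ]]
```

The crop confirms the ring at (0.500, 0.146), the gauge near (0.575, -0.052) and the stand's centre near (0.517, -0.306). The lone ring's bore looks narrow. I'll move over the ring now, turning the tool so the fingers avoid the glove.

>>> jog_arm(
  motion=[
    {"x": 50, "y": -43, "z": 0, "spin": -10, "fingers": -1},
    {"x": 100, "y": -86, "spin": -20, "z": 0, "fingers": -1},
    {"x": 150, "y": -129, "spin": -30, "z": 0, "fingers": -1},
    {"x": 200, "y": -172, "spin": -40, "z": 0, "fingers": -1},
    {"x": 250, "y": -215, "spin": -50, "z": 0, "fingers": -1},
    {"x": 300, "y": -258, "spin": -60, "z": 0, "fingers": -1},
    {"x": 350, "y": -301, "spin": -70, "z": 0, "fingers": -1},
    {"x": 400, "y": -344, "spin": -80, "z": 0, "fingers": -1},
  ],
)

```text
clock: 1.15
eef_pos: [0.4173, -0.0162, 0.2045]
tool_rot: [0.626, 0.78, 0.0, 0.0]
ft_force: [-0.0, -0.4, 0.6]
grip_width: 0.0854
grasp_force: 0.0
```

```bash
cat >> h.py <<'E'
def go(T,yaw=None):
    "mm shift in tool axes from the measured pose to target TCP T (yaw of tool x in deg)"
    from scipy.spatial.transform import Rotation as Ro
    o=readout.get_obs();R=Ro.from_quat(o['tool_rot']).as_matrix()
    y0=np.degrees(np.arctan2(R[1,0],R[0,0]))
    d=(R.T@(np.array(T)-o['eef_pos'])*1000).round(1)
    print('t',o['clock'],'eef',np.round(o['eef_pos'],4),'yaw',y0.round(2),'z',R[:,2].round(3),'shift',d,'spin',None if yaw is None else round((y0-yaw+180)%360-180,1),'F',np.round(o['ft_force'],2),'w',o['grip_width'])
E
python3 -c "
from h import *
go([.5,.146,.2],160)"
```

```text
t 1.15 eef [ 0.4173 -0.0162  0.2045] yaw 102.5 z [ 0.001 -0.    -1.   ] shift [140.4 115.9   4.4] spin -57.5 F [-0.01 -0.35  0.62] w 0.08539412752486021
```

>>> jog_arm(
  motion=[
    {"x": 30, "y": 25, "z": 0, "spin": -10, "fingers": -1},
    {"x": 60, "y": 50, "spin": -20, "z": 0, "fingers": -1},
    {"x": 90, "y": 75, "spin": -30, "z": 0, "fingers": -1},
    {"x": 121, "y": 99, "spin": -40, "z": 0, "fingers": -1},
    {"x": 121, "y": 99, "spin": -50, "z": 0, "fingers": -1},
    {"x": 121, "y": 99, "spin": -58, "z": 0, "fingers": -1},
    {"x": 121, "y": 99, "spin": -58, "z": 0, "fingers": -1},
  ],
)

```text
clock: 2.02
eef_pos: [0.4877, 0.1211, 0.2039]
tool_rot: [0.173, 0.985, -0.0, -0.0]
ft_force: [0.0, -0.1, -0.5]
grip_width: 0.0853
grasp_force: 0.0
```

```bash
python3 -c "
from h import *
go([.5,.146,.2],160); c=shot('wrist','w1.png'); print(p(c,[[.5,.146,.018],[.575,-.052,.077]]))"
```

```text
t 2.025 eef [0.4877 0.1211 0.2039] yaw 160.09 z [-0.001 -0.    -1.   ] shift [-3.1 27.6  3.9] spin 0.1 F [ 0.02 -0.12 -0.55] w 0.08534728977129356
[[301.20509291 182.98933722]
 [163.7821284  309.83155666]]
```

View pics/w1.png

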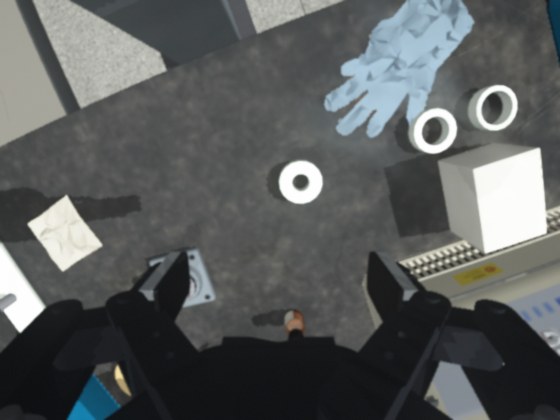

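The wrist view shows the ring at (301,182) with a narrow bore, which matches the projected estimate. The glove lies clear at (400,75), and the gauge is partly hidden near (190,280). I'll refine the ring's centre by fitting its silhouette.

```bash
cat >> h.py <<'E'
from scipy.optimize import least_squares
def ringfit(c,x0,zb,thr=150,half=40,H=.018,r=.026):
    t=np.linspace(0,2*np.pi,60);P=lambda x,y:p(c,np.r_[np.c_[x+r*np.cos(t),y+r*np.sin(t),0*t+zb],np.c_[x+r*np.cos(t),y+r*np.sin(t),0*t+zb+H]])
    u,v=P(*x0).mean(0).astype(int);g=c['pixels'].min(2)[v-half:v+half,u-half:u+half]
    k=max(cv2.findContours((g>thr).astype(np.uint8),0,1)[0],key=cv2.contourArea)
    h=lambda q:cv2.minAreaRect(cv2.convexHull(q.astype(np.float32)))
    (a,b),s,_=h(k.reshape(-1,2)); m=np.array([a+u-half,b+v-half])
    f=lambda q:np.array(h(P(*q))[0])-m
    s2=least_squares(f,x0,diff_step=1e-3); print('ring',s2.x.round(4),'size seen',np.round(s,1),'pred',np.round(h(P(*s2.x))[1],1)); return s2.x
E
python3 -c "
from h import *
for n in('w1','t0'):
  x=ringfit(load(n),[.5,.146],0,half=40 if n=='w1' else 14)
go([*ringfit(load('w1'),[.5,.146],0),0.06],160)"
```

```text
ring [0.4995 0.146 ] size seen [43. 43.] pred [44. 43.]
ring [0.4994 0.1466] size seen [16. 16.] pred [15.4 15.7]
ring [0.4995 0.146 ] size seen [43. 43.] pred [44. 43.]
t 2.075 eef [0.4878 0.121  0.2041] yaw 160.03 z [-0.001 -0.    -1.   ] shift [ -2.5  27.6 144.1] spin 0.0 F [-0.06  0.27 -0.13] w 0.08536742444172106
```

>>> jog_arm(
  motion=[
    {"x": -2.5, "y": 27.6, "z": 40, "fingers": -1},
    {"x": -2.5, "y": 27.6, "z": 80, "fingers": -1},
    {"x": -2.5, "y": 27.6, "z": 120, "fingers": -1},
    {"x": -2.5, "y": 27.6, "z": 150, "fingers": -1},
    {"x": -2.5, "y": 27.6, "z": 160, "fingers": -1},
    {"x": -2.5, "y": 27.6, "z": 160, "fingers": -1},
    {"x": -2.5, "y": 27.6, "z": 160, "fingers": -1},
  ],
)

```text
validation failed for argument at $.mo...
```

```bash
python3 -c "
from h import *
go([.4995,.146,.001],160)"
```

```text
t 2.075 eef [0.4878 0.121  0.2041] yaw 160.03 z [-0.001 -0.    -1.   ] shift [ -2.6  27.6 203.1] spin 0.0 F [-0.06  0.27 -0.13] w 0.08536742444172106
```

>>> jog_arm(
  motion=[
    {"x": -2.5, "y": 27.5, "z": 40, "spin": 0, "fingers": -1},
    {"x": -2.5, "y": 27.5, "z": 80, "spin": 0, "fingers": -1},
    {"x": -2.5, "y": 27.5, "z": 120, "spin": 0, "fingers": -1},
    {"x": -2.5, "y": 27.5, "z": 150, "spin": 0, "fingers": -1},
    {"x": -2.5, "y": 27.5, "z": 160, "spin": 0, "fingers": -1},
    {"x": -2.5, "y": 27.5, "z": 160, "spin": 0, "fingers": -1},
    {"x": -2.5, "y": 27.5, "z": 160, "spin": 0, "fingers": -1},
  ],
)

```text
clock: 2.95
eef_pos: [0.501, 0.1463, 0.0459]
tool_rot: [0.173, 0.985, 0.001, 0.001]
ft_force: [-1.4, 0.3, -0.6]
grip_width: 0.0852
grasp_force: 0.0
```

```bash
python3 -c "
from h import *
go([.4995,.146,.001],160)"
```

```text
t 2.95 eef [0.501  0.1463 0.0459] yaw 160.13 z [ 0.003  0.001 -1.   ] shift [ 1.4 -0.9 44.9] spin 0.1 F [-1.4   0.34 -0.56] w 0.08522513627953386
```

>>> jog_arm(
  motion=[
    {"x": 1, "y": -1, "z": 20, "spin": 0, "fingers": -1},
    {"x": 1, "y": -1, "z": 38, "spin": 0, "fingers": -1},
    {"x": 1, "y": -1, "z": 43, "spin": 0, "fingers": -0.5},
    {"x": 1, "y": -1, "z": 43, "spin": 0, "fingers": 0},
    {"x": 1, "y": -1, "z": 43, "spin": 0, "fingers": 0.2},
    {"x": 1, "y": -1, "z": 43, "spin": 0, "fingers": 1},
    {"x": 1, "y": -1, "z": 43, "spin": 0, "fingers": 1},
    {"x": 1, "y": -1, "z": 43, "spin": 0, "fingers": 1},
  ],
)

```text
clock: 3.95
eef_pos: [0.4985, 0.1455, 0.0016]
tool_rot: [0.172, 0.985, 0.0, 0.0]
ft_force: [0.0, 0.1, 0.3]
grip_width: 0.0003
grasp_force: 0.0
```

```bash
python3 -c "
from h import *
go([.4995,.146,.1],160);print(readout.get_obs()['grasp_force'])"
```

```text
t 3.95 eef [0.4985 0.1455 0.0016] yaw 160.16 z [ 0.  0. -1.] shift [ -0.8   0.9 -98.4] spin 0.2 F [0.02 0.08 0.32] w 0.0002567059664404776
0.0
```

```bash
python3 -c "
from h import *
shot('wrist','w2.png');shot('top','t2.png')"
```

```text
(no output)
```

View pics/w2.png

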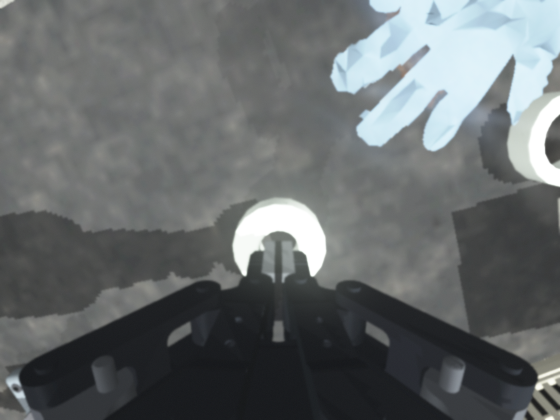

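Missed: the fingers are shut, width about 0, with the ring around or in front of the tips at (280,240). I'll take a closer look.

```bash
python3 -c "
from h import *
c=load('w2');im=c['pixels'];o=readout.get_obs()
e=np.array(o['eef_pos']);print(p(c,[e,e+[0,0,.018],[.4995,.146,0],[.4995,.146,.018]]))
ringfit(load('t2'),[.5,.146],0,half=14)
cv2.imwrite('pics/c2.png',cv2.resize(im[180:360,180:380],None,fx=3.3,fy=3.3,interpolation=3)[:,:,::-1])"
```

```text
[[278.40912607 237.0972068 ]
 [278.43802782 249.12842546]
 [279.86801494 237.52286673]
 [280.04748991 249.48149145]]
ring [0.5044 0.1569] size seen [27. 22.] pred [15.7 15.4]
```

View pics/c2.png

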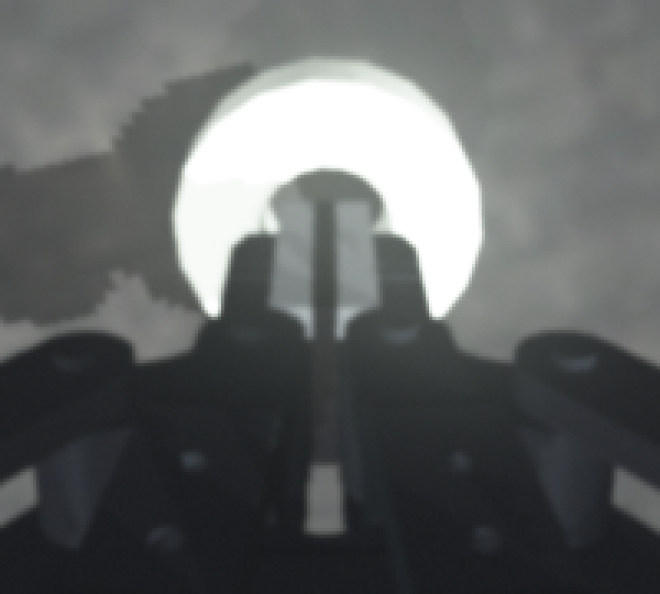

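The fingers shut too early, and the pads dropped into the bore; the ring hasn't moved. I'll rise, open, descend fully and only then close.

>>> jog_arm(
  motion=[
    {"x": -1, "y": 1, "z": -30, "spin": 0, "fingers": 1},
    {"x": -1, "y": 1, "z": -40, "spin": 0, "fingers": 1},
    {"x": -1, "y": 1, "z": -40, "spin": 0, "fingers": -1},
    {"x": -1, "y": 1, "z": -40, "spin": 0, "fingers": -1},
    {"x": -1, "y": 1, "z": -40, "spin": 0, "fingers": -1},
    {"x": -1, "y": 1, "z": -40, "spin": 0, "fingers": -1},
    {"x": -1, "y": 1, "z": -40, "spin": 0, "fingers": -1},
    {"x": -1, "y": 1, "z": -40, "spin": 0, "fingers": -1},
  ],
)

```text
clock: 5.05
eef_pos: [0.4996, 0.146, 0.0413]
tool_rot: [0.172, 0.985, -0.0, -0.0]
ft_force: [1.1, -0.1, -0.4]
grip_width: 0.0851
grasp_force: 0.0
```

```bash
python3 -c "
from h import *
go([.4995,.146,.002],160);c=shot('wrist','w3.png');ringfit(c,[.4995,.146],0,half=70)"
```

```text
t 5.05 eef [0.4996 0.146  0.0413] yaw 160.16 z [-0. -0. -1.] shift [ 0.1 -0.1 39.3] spin 0.2 F [ 1.09 -0.08 -0.37] w 0.08513189947440972
ring [0.499  0.1449] size seen [76. 77.] pred [75.5 77.2]
```

>>> jog_arm(
  motion=[
    {"x": 0, "y": 1, "z": 0, "spin": 0, "fingers": -0.48},
    {"x": 0, "y": 1, "z": 10, "spin": 0, "fingers": -0.48},
    {"x": 0, "y": 1, "z": 25, "spin": 0, "fingers": -0.48},
    {"x": 0, "y": 1, "z": 38, "spin": 0, "fingers": -0.48},
    {"x": 0, "y": 1, "z": 41, "spin": 0, "fingers": -0.48},
    {"x": 0, "y": 1, "z": 41, "spin": 0, "fingers": -0.48},
  ],
)

```text
clock: 5.85
eef_pos: [0.4997, 0.1469, -0.0001]
tool_rot: [0.172, 0.985, -0.0, -0.0]
ft_force: [-0.2, -0.1, 0.5]
grip_width: 0.0629
grasp_force: 0.0
```

```bash
python3 -c "
from h import *
go([.499,.145,.0],160)"
```

```text
t 5.85 eef [ 4.997e-01  1.469e-01 -1.000e-04] yaw 160.16 z [-0.001 -0.    -1.   ] shift [ 0.  -2.  -0.1] spin 0.2 F [-0.19 -0.11  0.47] w 0.06290412163394467
```

>>> jog_arm(
  motion=[
    {"x": 0, "y": 0, "z": 0, "spin": 0, "fingers": -0.3},
    {"x": 0, "y": 0, "z": 0, "spin": 0, "fingers": -0.2},
    {"x": 0, "y": 0, "z": 0, "spin": 0, "fingers": 0},
    {"x": 0, "y": 0, "z": 0, "spin": 0, "fingers": 1},
    {"x": 0, "y": 0, "z": 0, "spin": 0, "fingers": 1},
  ],
)

```text
clock: 6.48
eef_pos: [0.5, 0.147, 0.0005]
tool_rot: [0.172, 0.985, 0.0, 0.0]
ft_force: [0.7, -0.4, 0.3]
grip_width: 0.007
grasp_force: 0.0
```

```bash
python3 -c "
from h import *
a=shot('wrist','w4.png')['pixels'];b=load('w3')['pixels'];s=shot('side','s4.png')
u,v=p(s,[.5,.146,.02])[0].astype(int)
d=cv2.resize(s['pixels'][v-45:v+35,u-50:u+50],(375,300),interpolation=3)
d2=cv2.resize(b,(425,300),interpolation=3);e=cv2.resize(a[170:370,130:430],(450,300),interpolation=3)
o=np.zeros((600,800,3),np.uint8);o[:300,:375]=d;o[:300,375:]=d2;o[300:,:450]=e
cv2.imwrite('pics/m4.png',o[:,:,::-1])"
```

```text
(no output)
```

View pics/m4.png

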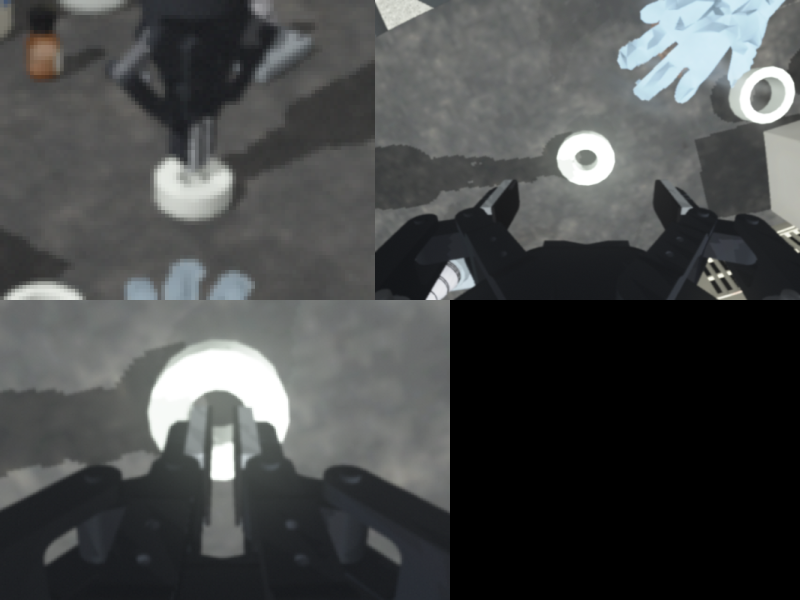

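The side view shows the fingers standing over the ring, with only the thin pads in its bore. So the tips ran above the ring's top while still about 52 mm apart. I'll work out the tip height from the images.

```bash
python3 -c "
from h import *
c=load('w3');e=np.array([.4996,.146,.0413]);a=np.radians(160.16);yd=np.array([np.sin(a),-np.cos(a),0]);xd=np.array([np.cos(a),np.sin(a),0])
for z in(0,.01,.02,.03,.04): print(z,[p(c,e+s*.0425*yd+k*.011*xd+[0,0,z])[0].round(0) for s in(-1,1) for k in (1,-1)])
x=ringfit(load('w4'),[.499,.145],0,half=70)
im=c['pixels'][215:345,130:430]
cv2.imwrite('pics/c3.png',cv2.resize(im,None,fx=2.66,fy=2.66,interpolation=3)[:,:,::-1])"
```

```text
0 [array([208., 220.]), array([210., 254.]), array([349., 220.]), array([347., 254.])]
0.01 [array([204., 225.]), array([206., 261.]), array([353., 226.]), array([351., 261.])]
0.02 [array([199., 232.]), array([202., 269.]), array([358., 232.]), array([355., 269.])]
0.03 [array([194., 239.]), array([198., 278.]), array([363., 239.]), array([359., 278.])]
0.04 [array([189., 246.]), array([192., 288.]), array([368., 247.]), array([364., 288.])]
ring [0.4925 0.1483] size seen [71.8 95.4] pred [95.9 94.2]
```

View pics/c3.png

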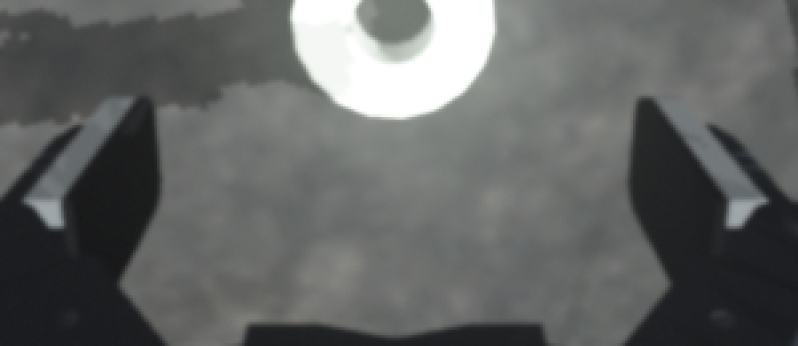

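The tips appear about 25 mm behind the reported TCP, which explains why they closed above the ring. I'll reopen and descend further in small steps, watching the force.

>>> jog_arm(
  motion=[
    {"x": 0, "y": -2, "z": -20, "spin": 0, "fingers": 0},
    {"x": 0, "y": -2, "z": -35, "spin": 0, "fingers": -0.48},
    {"x": 0, "y": -2, "z": -35, "spin": 0, "fingers": -0.48},
    {"x": 0, "y": -2, "z": -35, "spin": 0, "fingers": -0.48},
    {"x": 0, "y": -2, "z": -20, "spin": 0, "fingers": -0.48},
    {"x": 0, "y": -2, "z": -5, "spin": 0, "fingers": -0.48},
    {"x": 0, "y": -2, "z": 3, "spin": 0, "fingers": -0.48},
    {"x": 0, "y": -2, "z": 6, "spin": 0, "fingers": -0.48},
  ],
)

```text
clock: 7.58
eef_pos: [0.4984, 0.1448, -0.0069]
tool_rot: [0.172, 0.985, -0.001, -0.001]
ft_force: [-0.2, -0.5, 0.4]
grip_width: 0.0629
grasp_force: 0.0
```

>>> jog_arm(
  motion=[
    {"x": 0, "y": 0, "z": 3, "spin": 0, "fingers": -0.48},
    {"x": 0, "y": 0, "z": 5, "spin": 0, "fingers": -0.48},
    {"x": 0, "y": 0, "z": 5, "spin": 0, "fingers": -0.48},
  ],
)

```text
clock: 7.95
eef_pos: [0.4995, 0.1451, -0.0104]
tool_rot: [0.172, 0.985, 0.0, 0.0]
ft_force: [-0.3, 0.4, 0.0]
grip_width: 0.063
grasp_force: 0.0
```

```bash
python3 -c "
from h import *
go([.499,.145,.0],160);c=shot('wrist','w5.png');s=shot('side','s5.png')
u,v=p(s,[.5,.146,.02])[0].astype(int)
d=cv2.resize(s['pixels'][v-45:v+35,u-50:u+50],(400,320),interpolation=3)
e=cv2.resize(c['pixels'][170:350,160:400],(400,320),interpolation=3)
cv2.imwrite('pics/m5.png',np.hstack([d,e])[:,:,::-1])"
```

```text
t 7.95 eef [ 0.4995  0.1451 -0.0104] yaw 160.16 z [ 0.  0. -1.] shift [  0.4  -0.3 -10.4] spin 0.2 F [-0.27  0.45  0.03] w 0.06302099050737774
```

View pics/m5.png

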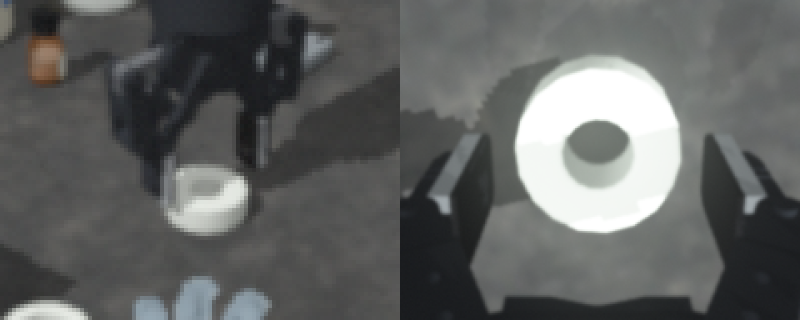

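```bash
python3 -c "
from h import *
a=np.radians(160.16);yd=np.array([np.sin(a),-np.cos(a),0]);xd=np.array([np.cos(a),np.sin(a),0])
def f(n,e,h,ks=(1,-1)):
  c=load(n)
  for z in(.01,.02,.03,.04,.05): print(n,z,[p(c,np.array(e)+s*h*yd+k*.011*xd+[0,0,z])[0].round(0) for s in(-1,1) for k in ks])
f('w5',[.4995,.1451,-.0104],.0315)
f('w2',[.4985,.1455,.0016],.001)
"
```

```text
w5 0.01 [array([223., 226.]), array([225., 261.]), array([334., 226.]), array([332., 261.])]
w5 0.02 [array([220., 232.]), array([222., 269.]), array([337., 232.]), array([335., 269.])]
w5 0.03 [array([216., 239.]), array([218., 278.]), array([341., 239.]), array([338., 278.])]
w5 0.04 [array([212., 247.]), array([215., 288.]), array([345., 247.]), array([342., 288.])]
w5 0.05 [array([207., 256.]), array([210., 299.]), array([350., 256.]), array([347., 299.])]
w2 0.01 [array([277., 226.]), array([277., 261.]), array([280., 226.]), array([280., 261.])]
w2 0.02 [array([277., 232.]), array([277., 269.]), array([281., 232.]), array([280., 269.])]
w2 0.03 [array([277., 239.]), array([277., 278.]), array([281., 239.]), array([281., 278.])]
w2 0.04 [array([277., 247.]), array([277., 288.]), array([281., 247.]), array([281., 288.])]
w2 0.05 [array([276., 256.]), array([276., 300.]), array([281., 256.]), array([281., 300.])]
```

Tips sit about 31 mm (shut), 40 mm (63 mm open) and 46 mm (fully open) behind the reported TCP. For this ring the TCP must therefore go to about z = -0.031.

>>> jog_arm(
  motion=[
    {"x": 0, "y": 0, "z": 6, "spin": 0, "fingers": -0.48},
    {"x": 0, "y": 0, "z": 11, "spin": 0, "fingers": -0.48},
    {"x": 0, "y": 0, "z": 14, "spin": 0, "fingers": -0.48},
    {"x": 0, "y": 0, "z": 14, "spin": 0, "fingers": -0.48},
  ],
)

```text
clock: 8.55
eef_pos: [0.4989, 0.145, -0.0251]
tool_rot: [0.172, 0.985, -0.0, -0.0]
ft_force: [-0.0, -0.2, -0.1]
grip_width: 0.0632
grasp_force: 0.0
```

>>> jog_arm(
  motion=[
    {"x": 0, "y": 0, "z": 3, "spin": 0, "fingers": -0.48},
    {"x": 0, "y": 0, "z": 5, "spin": 0, "fingers": -0.48},
    {"x": 0, "y": 0, "z": 5, "spin": 0, "fingers": -0.48},
  ],
)

```text
clock: 8.93
eef_pos: [0.4992, 0.145, -0.0298]
tool_rot: [0.172, 0.985, -0.0, -0.0]
ft_force: [0.7, -0.5, -0.3]
grip_width: 0.0631
grasp_force: 0.0
```

>>> jog_arm(
  motion=[
    {"x": 0, "y": 0, "z": 0, "spin": 0, "fingers": -0.3},
    {"x": 0, "y": 0, "z": 0, "spin": 0, "fingers": -0.2},
    {"x": 0, "y": 0, "z": 0, "spin": 0, "fingers": 0},
    {"x": 0, "y": 0, "z": 0, "spin": 0, "fingers": 1},
  ],
)

```text
clock: 9.43
eef_pos: [0.4996, 0.1452, -0.0289]
tool_rot: [0.172, 0.985, 0.0, 0.0]
ft_force: [-2.3, -0.0, 6.3]
grip_width: 0.05
grasp_force: 61.8
```

Gripped: width 50 mm, 62 N on the pads. I'll lift and locate the gauge.

>>> jog_arm(
  motion=[
    {"x": 0, "y": 0, "z": -15, "spin": 0, "fingers": 1},
    {"x": 0, "y": 0, "z": -55, "spin": 0, "fingers": 1},
    {"x": 0, "y": 0, "z": -100, "spin": 0, "fingers": 1},
    {"x": 0, "y": 0, "z": -150, "spin": 0, "fingers": 1},
    {"x": 0, "y": 0, "z": -150, "spin": 0, "fingers": 1},
    {"x": 0, "y": 0, "z": -150, "spin": 0, "fingers": 1},
  ],
)

```text
clock: 10.18
eef_pos: [0.4991, 0.145, 0.1205]
tool_rot: [0.172, 0.985, 0.0, 0.0]
ft_force: [-0.5, 0.7, -0.7]
grip_width: 0.0502
grasp_force: 62.3
```

```bash
python3 -c "
from h import *
c=load('t0');im=c['pixels'].astype(int)
y0,x0=195,280
sub=im[y0:240,x0:322];d=sub.mean(2)
bg=np.median(d);m=(d>bg+14).astype(np.uint8)
k=max(cv2.findContours(m,0,1)[0],key=cv2.contourArea);r=cv2.minAreaRect(k);b=cv2.boxPoints(r)+[x0,y0]
q=w(c,b,.014);print(bg,r[1],q[:,:2].round(4),np.linalg.norm(np.diff(q,axis=0),axis=1),q.mean(0))
s=d[10:30,12:34];mm=s>np.percentile(s,96.5);yy,xx=np.nonzero(mm);print(xx.mean()+x0+12,yy.mean()+y0+10,w(c,[[xx.mean()+x0+12,yy.mean()+y0+10]],.074))
go([.5,.146,.2],160)
for n in range(1): shot('wrist','w6.png')
"
```

```text
98.33333333333333 (21.691810607910156, 24.3784122467041) [[ 0.5375 -0.0074]
 [ 0.6198 -0.0139]
 [ 0.6141 -0.0873]
 [ 0.5317 -0.0806]] [0.08264351 0.0736159  0.08269775] [ 0.57578935 -0.04730308  0.014     ]
301.5 215.0 [[ 0.57547793 -0.04662512  0.074     ]]
t 10.175 eef [0.4991 0.145  0.1205] yaw 160.16 z [ 0.  0. -1.] shift [ -0.6   1.2 -79.5] spin 0.2 F [-0.55  0.69 -0.73] w 0.050183190933702396
```

>>> jog_arm(
  motion=[
    {"x": -45, "y": -31, "z": 0, "spin": 0, "fingers": 1},
    {"x": -90, "y": -62, "z": 0, "spin": 0, "fingers": 1},
    {"x": -135, "y": -93, "z": 0, "spin": 0, "fingers": 1},
    {"x": -180, "y": -124, "z": 0, "spin": 0, "fingers": 1},
    {"x": -221, "y": -154, "z": 0, "spin": 0, "fingers": 1},
    {"x": -221, "y": -154, "z": 0, "spin": 0, "fingers": 1},
    {"x": -221, "y": -154, "z": 0, "spin": 0, "fingers": 1},
  ],
)

```text
clock: 11.1
eef_pos: [0.6534, -0.0745, 0.1181]
tool_rot: [0.172, 0.985, 0.0, -0.002]
ft_force: [-0.4, 0.8, -1.6]
grip_width: 0.0496
grasp_force: 62.3
```

```bash
python3 -c "
from h import *
from scipy.spatial.transform import Rotation as Ro
go([.5757,-.047,.09],160);c=shot('wrist','w7.png')
for z in (.077,.014): print(p(c,[.5757,-.047,z]))
for n in('w7','w6'):
  q=load(n);im=q['pixels'];e={'w7':readout.get_obs()['eef_pos'],'w6':[.4991,.145,.1205]}[n];e=np.array(e)
  for h in(.027,.029,.031): print(n,h,e[:2]);ringfit(q,e[:2],e[2]+h,half=75,thr=170)
print(p(c,[[.437,-.3215,.03],[.514,-.314,.03],[.591,-.312,.03]]))
"
```

```text
t 11.1 eef [ 0.6534 -0.0745  0.1181] yaw 160.14 z [-0.004  0.001 -1.   ] shift [82.3 -0.5 28.5] spin 0.1 F [-0.37  0.8  -1.56] w 0.04958737551615761
[[277.83314123 100.11880879]]
[[277.95405572 105.71097631]]
w7 0.027 [ 0.65352993 -0.07385863]
ring [ 0.6555 -0.0758] size seen [112.1 118.7] pred [110.3 112.1]
w7 0.029 [ 0.65352993 -0.07385863]
ring [ 0.6546 -0.0754] size seen [112.1 118.7] pred [112.  113.8]
w7 0.031 [ 0.65352993 -0.07385863]
ring [ 0.6536 -0.0751] size seen [112.1 118.7] pred [113.8 115.5]
w6 0.027 [0.4991 0.145 ]
ring [0.5014 0.1434] size seen [101.4 106.3] pred [109.6 111.5]
w6 0.029 [0.4991 0.145 ]
ring [0.5003 0.1434] size seen [101.4 106.3] pred [111.4 113.2]
w6 0.031 [0.4991 0.145 ]
ring [0.4993 0.1437] size seen [101.4 106.3] pred [113.1 114.9]
[[-62.16081141  72.21626236]
 [-18.47393636 148.67442874]
 [ 23.78091859 223.29000933]]
```

```bash
python3 -c "
from h import *
c=load('w7');im=c['pixels'].astype(int)
x0,y0=195,30;sub=im[y0:165,x0:365]
g=cv2.GaussianBlur(sub.mean(2).astype(np.uint8),(0,0),1)
print(np.percentile(g,[5,25,50,75,95]))
for off in(12,20,30):
  bg=np.percentile(np.r_[g[0],g[:,0],g[:,-1]],50);m=(g>bg+off).astype(np.uint8)
  cs=[k for k in cv2.findContours(m,0,1)[0] if cv2.contourArea(k)>800]
  for k in cs:
    r=cv2.minAreaRect(k);b=cv2.boxPoints(r)+[x0,y0];q=w(c,b,.014)
    print(off,bg,np.round(r[1],1),np.linalg.norm(np.diff(q,axis=0),axis=1).round(4),q.mean(0).round(4))
H=cv2.HoughCircles(g,cv2.HOUGH_GRADIENT,1,3,param1=60,param2=14,minRadius=4,maxRadius=50)
if H is not None:
  for a in H[0][:10]: print(a+[x0,y0,0],[w(c,a[:2]+[x0,y0],z)[0,:2].round(4) for z in(.022,.057,.077)])
cv2.imwrite('pics/g7.png',im[y0:165,x0:365][:,:,::-1])
"
```

```text
[ 64.  86.  94. 129. 183.]
12 86.0 [113.6 112.9] [0.0954 0.0966 0.1031] [ 0.583 -0.035  0.014]
20 86.0 [109.4  86.6] [0.0735 0.093  0.0792] [ 0.5809 -0.0461  0.014 ]
30 86.0 [94.5 80.5] [0.0684 0.0796 0.0729] [ 0.574  -0.0487  0.014 ]
[274.5        104.5         29.29999924] [array([ 0.5742, -0.0496]), array([ 0.5764, -0.0499]), array([ 0.5776, -0.0501])]
[270.5        103.5         33.29999924] [array([ 0.5723, -0.0525]), array([ 0.5747, -0.0524]), array([ 0.5761, -0.0524])]
[277.5        110.5         26.79999924] [array([ 0.5797, -0.0488]), array([ 0.5812, -0.0493]), array([ 0.582 , -0.0495])]
[277.5 115.5  40.5] [array([ 0.5836, -0.0503]), array([ 0.5845, -0.0505]), array([ 0.5851, -0.0506])]
[261.5        104.5         27.10000038] [array([ 0.5704, -0.06  ]), array([ 0.5731, -0.0589]), array([ 0.5746, -0.0583])]
[271.5         99.5         31.60000038] [array([ 0.5695, -0.0506]), array([ 0.5723, -0.0508]), array([ 0.5739, -0.0509])]
[263.5        110.5         42.70000076] [array([ 0.5756, -0.0601]), array([ 0.5776, -0.059 ]), array([ 0.5788, -0.0584])]
[264.5        113.5         39.20000076] [array([ 0.5783, -0.0602]), array([ 0.5799, -0.0591]), array([ 0.5808, -0.0585])]
[266.5         99.5         37.90000153] [array([ 0.5681, -0.0546]), array([ 0.571 , -0.0542]), array([ 0.5727, -0.054 ])]
[289.5        115.5         30.20000076] [array([ 0.5871, -0.0406]), array([ 0.5876, -0.0421]), array([ 0.5878, -0.0429])][ WARN:0@0.250] global loadsave.cpp:1063 imwrite_ Unsupported depth image for selected encoder is fallbacked to CV_8U.
```

>>> jog_arm(
  motion=[
    {"x": 0, "y": -30, "z": 0, "spin": 0, "fingers": 1},
    {"x": 10, "y": -60, "z": 0, "spin": 0, "fingers": 1},
    {"x": 20, "y": -90, "z": 20, "spin": 0, "fingers": 1},
    {"x": 30, "y": -115, "z": 40, "spin": 0, "fingers": 1},
    {"x": 30, "y": -115, "z": 60, "spin": 0, "fingers": 1},
    {"x": 30, "y": -115, "z": 60, "spin": 0, "fingers": 1},
    {"x": 30, "y": -115, "z": 60, "spin": 0, "fingers": 1},
  ],
)

```text
clock: 12.02
eef_pos: [0.5882, -0.1717, 0.0613]
tool_rot: [0.171, 0.985, 0.0, 0.0]
ft_force: [-0.1, -0.3, -0.1]
grip_width: 0.05
grasp_force: 62.3
```

```bash
python3 -c "
from h import *
go([.575,-.048,.09],160);c=shot('wrist','w8.png')
P=p(c,[[.437,-.3215,.055],[.514,-.314,.055],[.591,-.312,.055]]);print(P,p(c,[[.437,-.3215,.01],[.514,-.314,.01],[.591,-.312,.01]]))
im=c['pixels']
a=cv2.resize(im[:330,:200],None,fx=1.8,fy=1.8,interpolation=3)
g=load('w7');b=g['pixels'].copy()
t=np.linspace(0,2*np.pi,40)
b=cv2.resize(b[30:165,195:365],None,fx=2.5,fy=2.5,interpolation=3)
for r,z,col in((.005,.077,(255,0,0)),(.026,.022,(0,255,0))):
  q=(p(g,np.c_[.575+r*np.cos(t),-.048+r*np.sin(t),0*t+z])-[195,30])*2.5
  cv2.polylines(b,[q.astype(int)],True,col,1)
o=np.zeros((600,800,3),np.uint8);o[:a.shape[0],:a.shape[1]]=a;o[:b.shape[0],370:370+b.shape[1]]=b
cv2.imwrite('pics/m8.png',o[:,:,::-1])
"
```

```text
t 12.025 eef [ 0.5882 -0.1717  0.0613] yaw 160.26 z [ 0.001 -0.    -1.   ] shift [ 54.2 112.  -28.7] spin 0.3 F [-0.05 -0.25 -0.07] w 0.05004073528372597
[[-38.11645288  88.50493785]
 [ 29.9139904  199.99496931]
 [ 90.04280901 299.82537638]] [[ 18.58344909  93.15297941]
 [ 74.11485886 185.47263293]
 [121.34945259 269.682221  ]]
```

View pics/m8.png

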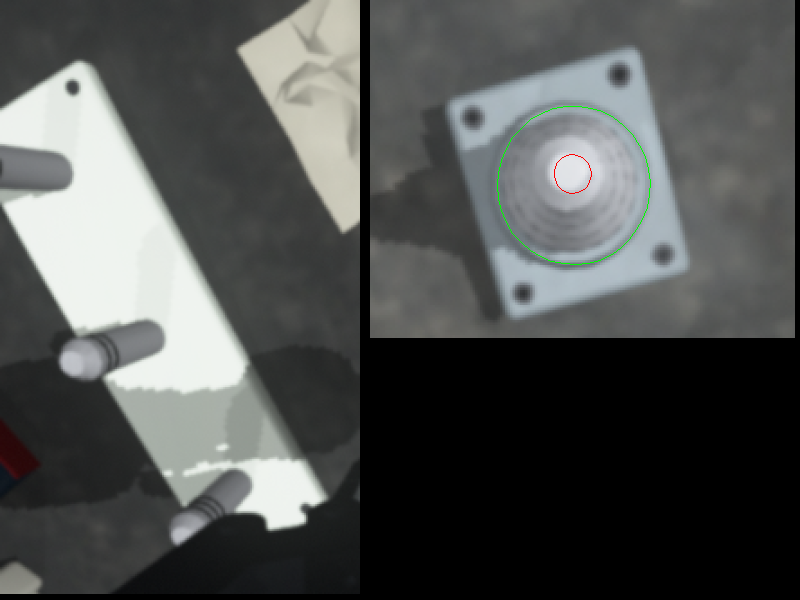

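The picture shows two grooves on the middle post and three on the far post (larger x), so post_1 is the one nearest the robot. The gauge overlay fits the mandrel to about 1 mm, so I'll move over the gauge.

>>> jog_arm(
  motion=[
    {"x": 0, "y": 0, "z": -30, "spin": 0, "fingers": 1},
    {"x": 10, "y": 25, "z": -40, "spin": 0, "fingers": 1},
    {"x": 30, "y": 60, "z": -40, "spin": 0, "fingers": 1},
    {"x": 45, "y": 90, "z": -40, "spin": 0, "fingers": 1},
    {"x": 54, "y": 112, "z": -30, "spin": 0, "fingers": 1},
    {"x": 54, "y": 112, "z": -15, "spin": 0, "fingers": 1},
    {"x": 54, "y": 112, "z": -10, "spin": 0, "fingers": 1},
    {"x": 54, "y": 112, "z": -10, "spin": 0, "fingers": 1},
  ],
)

```text
clock: 13.08
eef_pos: [0.5747, -0.0498, 0.07]
tool_rot: [0.173, 0.985, -0.0, -0.0]
ft_force: [0.3, -0.5, -0.8]
grip_width: 0.0495
grasp_force: 62.3
```

```bash
python3 -c "
from h import *
go([.5748,-.0483,.055],160);print(readout.get_obs()['ft_force'])"
```

```text
t 13.075 eef [ 0.5747 -0.0498  0.07  ] yaw 160.1 z [-0.001 -0.    -1.   ] shift [ 0.4  1.5 15. ] spin 0.1 F [ 0.27 -0.52 -0.77] w 0.049549685993772095
[ 0.26527253 -0.52193747 -0.76748931]
```

>>> jog_arm(
  motion=[
    {"x": 0.5, "y": 1.5, "z": 5, "spin": 0, "fingers": 1},
    {"x": 0.5, "y": 1.5, "z": 12, "spin": 0, "fingers": 1},
    {"x": 0.5, "y": 1.5, "z": 18, "spin": 0, "fingers": 1},
    {"x": 0.5, "y": 1.5, "z": 24, "spin": 0, "fingers": 1},
    {"x": 0.5, "y": 1.5, "z": 24, "spin": 0, "fingers": 1},
    {"x": 0.5, "y": 1.5, "z": 24, "spin": 0, "fingers": 1},
  ],
)

```text
clock: 13.82
eef_pos: [0.5751, -0.0475, 0.0465]
tool_rot: [0.172, 0.985, 0.0, 0.0]
ft_force: [1.0, -0.7, -0.4]
grip_width: 0.0499
grasp_force: 62.3
```

>>> jog_arm(
  motion=[
    {"x": 0, "y": 0, "z": 1, "spin": 0, "fingers": 1},
    {"x": 0, "y": 0, "z": 2, "spin": 0, "fingers": 1},
    {"x": 0, "y": 0, "z": 3, "spin": 0, "fingers": 1},
    {"x": 0, "y": 0, "z": 3, "spin": 0, "fingers": 1},
    {"x": 0, "y": 0, "z": 3, "spin": 0, "fingers": 1},
  ],
)

```text
clock: 14.45
eef_pos: [0.575, -0.0476, 0.0435]
tool_rot: [0.172, 0.985, -0.0, 0.0]
ft_force: [0.1, 0.4, 0.1]
grip_width: 0.0494
grasp_force: 62.3
```

>>> jog_arm(
  motion=[
    {"x": 0, "y": 0, "z": 1, "spin": 0, "fingers": 1},
    {"x": 0, "y": 0, "z": 2, "spin": 0, "fingers": 1},
    {"x": 0, "y": 0, "z": 2, "spin": 0, "fingers": 1},
    {"x": 0, "y": 0, "z": 2, "spin": 0, "fingers": 1},
  ],
)

```text
clock: 14.95
eef_pos: [0.5748, -0.0479, 0.0413]
tool_rot: [0.172, 0.985, -0.0, -0.0]
ft_force: [-0.4, -2.2, -0.9]
grip_width: 0.0498
grasp_force: 62.4
```

>>> jog_arm(
  motion=[
    {"x": 0, "y": 0, "z": 0.5, "spin": 0, "fingers": 1},
    {"x": 0, "y": 0, "z": 1, "spin": 0, "fingers": 1},
    {"x": 0, "y": 0, "z": 1, "spin": 0, "fingers": 1},
  ],
)

```text
clock: 15.32
eef_pos: [0.5749, -0.0479, 0.0404]
tool_rot: [0.172, 0.985, -0.0, -0.0]
ft_force: [-1.3, -3.9, 0.7]
grip_width: 0.0496
grasp_force: 62.5
```

The side force points along -y of the tool, so I'll shift that way.

>>> jog_arm(
  motion=[
    {"x": 0, "y": -0.5, "z": 0, "spin": 0, "fingers": 1},
    {"x": 0, "y": -1, "z": 0, "spin": 0, "fingers": 1},
    {"x": 0, "y": -1, "z": 0, "spin": 0, "fingers": 1},
    {"x": 0, "y": -1, "z": 0, "spin": 0, "fingers": 1},
  ],
)

```text
clock: 15.82
eef_pos: [0.5748, -0.048, 0.0404]
tool_rot: [0.172, 0.985, 0.0, 0.0]
ft_force: [0.0, 0.2, -0.1]
grip_width: 0.0497
grasp_force: 62.4
```

>>> jog_arm(
  motion=[
    {"x": 0, "y": -0.3, "z": 0.5, "spin": 0, "fingers": 1},
    {"x": 0, "y": -0.3, "z": 1, "spin": 0, "fingers": 1},
    {"x": 0, "y": -0.3, "z": 1, "spin": 0, "fingers": 1},
  ],
)

```text
clock: 16.2
eef_pos: [0.5744, -0.0485, 0.0392]
tool_rot: [0.172, 0.985, 0.0, -0.0]
ft_force: [-0.1, 0.7, -0.4]
grip_width: 0.0496
grasp_force: 62.4
```

>>> jog_arm(
  motion=[
    {"x": 0, "y": 0, "z": 0.5, "spin": 0, "fingers": 1},
    {"x": 0, "y": 0, "z": 1, "spin": 0, "fingers": 1},
    {"x": 0, "y": 0, "z": 1, "spin": 0, "fingers": 1},
    {"x": 0, "y": 0, "z": 1, "spin": 0, "fingers": 1},
  ],
)

```text
clock: 16.7
eef_pos: [0.5745, -0.0487, 0.0384]
tool_rot: [0.172, 0.985, -0.0, -0.0]
ft_force: [0.1, -0.2, -0.9]
grip_width: 0.0496
grasp_force: 62.4
```

>>> jog_arm(
  motion=[
    {"x": 0, "y": 0, "z": 0.5, "spin": 0, "fingers": 1},
    {"x": 0, "y": 0, "z": 1, "spin": 0, "fingers": 1},
    {"x": 0, "y": 0, "z": 1, "spin": 0, "fingers": 1},
    {"x": 0, "y": 0, "z": 1, "spin": 0, "fingers": 1},
  ],
)

```text
clock: 17.2
eef_pos: [0.5745, -0.0487, 0.0374]
tool_rot: [0.172, 0.985, 0.0, -0.0]
ft_force: [0.5, -0.1, -0.9]
grip_width: 0.0495
grasp_force: 62.4
```

>>> jog_arm(
  motion=[
    {"x": 0, "y": 0, "z": 0.5, "spin": 0, "fingers": 1},
    {"x": 0, "y": 0, "z": 1, "spin": 0, "fingers": 1},
    {"x": 0, "y": 0, "z": 1, "spin": 0, "fingers": 1},
    {"x": 0, "y": 0, "z": 1, "spin": 0, "fingers": 1},
  ],
)

```text
clock: 17.7
eef_pos: [0.5745, -0.0488, 0.0364]
tool_rot: [0.172, 0.985, -0.0, -0.0]
ft_force: [0.1, -1.1, -1.2]
grip_width: 0.05
grasp_force: 62.4
```

>>> jog_arm(
  motion=[
    {"x": 0, "y": -0.3, "z": 0.5, "spin": 0, "fingers": 1},
    {"x": 0, "y": -0.3, "z": 1, "spin": 0, "fingers": 1},
    {"x": 0, "y": -0.3, "z": 1, "spin": 0, "fingers": 1},
    {"x": 0, "y": -0.3, "z": 1, "spin": 0, "fingers": 1},
  ],
)

```text
clock: 18.2
eef_pos: [0.5745, -0.0491, 0.0354]
tool_rot: [0.172, 0.985, -0.0, 0.0]
ft_force: [-0.4, -0.2, 0.0]
grip_width: 0.0496
grasp_force: 62.4
```

>>> jog_arm(
  motion=[
    {"x": 0, "y": 0, "z": 0.5, "spin": 0, "fingers": 1},
    {"x": 0, "y": 0, "z": 1, "spin": 0, "fingers": 1},
    {"x": 0, "y": 0, "z": 1, "spin": 0, "fingers": 1},
    {"x": 0, "y": 0, "z": 1, "spin": 0, "fingers": 1},
  ],
)

```text
clock: 18.7
eef_pos: [0.5746, -0.0492, 0.0348]
tool_rot: [0.172, 0.985, -0.0, 0.0]
ft_force: [-1.4, -1.4, 3.9]
grip_width: 0.05
grasp_force: 62.7
```

Contact at 3.9 N with eef z = 0.0348, which puts the underside near 64 mm, on the one-groove step. I'll centre it and press gently.

>>> jog_arm(
  motion=[
    {"x": 0.3, "y": -0.4, "z": 0, "spin": 0, "fingers": 1},
    {"x": 0.3, "y": -0.4, "z": 0.3, "spin": 0, "fingers": 1},
    {"x": 0.3, "y": -0.4, "z": 0.3, "spin": 0, "fingers": 1},
    {"x": 0.3, "y": -0.4, "z": 0.3, "spin": 0, "fingers": 1},
  ],
)

```text
clock: 19.2
eef_pos: [0.5745, -0.0492, 0.0345]
tool_rot: [0.172, 0.985, 0.0, 0.001]
ft_force: [-0.3, -0.2, 5.2]
grip_width: 0.0495
grasp_force: 62.8
```

>>> jog_arm(
  motion=[
    {"x": 0, "y": 0, "z": 0.3, "spin": 0, "fingers": 1},
    {"x": 0, "y": 0, "z": 0.5, "spin": 0, "fingers": 1},
    {"x": 0, "y": 0, "z": 0.5, "spin": 0, "fingers": 1},
    {"x": 0, "y": 0, "z": 0.5, "spin": 0, "fingers": 1},
  ],
)

```text
clock: 19.7
eef_pos: [0.5746, -0.0492, 0.0343]
tool_rot: [0.172, 0.985, 0.0, 0.001]
ft_force: [-1.1, -0.4, 6.8]
grip_width: 0.05
grasp_force: 62.9
```

>>> jog_arm(
  motion=[
    {"x": 0.2, "y": 0, "z": 0.4, "spin": 0, "fingers": 1},
    {"x": 0.2, "y": 0, "z": 0.8, "spin": 0, "fingers": 1},
    {"x": 0.2, "y": 0, "z": 0.8, "spin": 0, "fingers": 1},
    {"x": 0.2, "y": 0, "z": 0.8, "spin": 0, "fingers": 1},
  ],
)

```text
clock: 20.2
eef_pos: [0.5746, -0.0492, 0.034]
tool_rot: [0.172, 0.985, 0.0, 0.001]
ft_force: [-1.8, -0.8, 8.4]
grip_width: 0.0494
grasp_force: 63.2
```

>>> jog_arm(
  motion=[
    {"x": 0.5, "y": -0.2, "z": 0.4, "spin": 0, "fingers": 1},
    {"x": 0.6, "y": -0.2, "z": 0.7, "spin": 0, "fingers": 1},
    {"x": 0.6, "y": -0.2, "z": 0.7, "spin": 0, "fingers": 1},
    {"x": 0.6, "y": -0.2, "z": 0.7, "spin": 0, "fingers": 1},
    {"x": 0.6, "y": -0.2, "z": 0.7, "spin": 0, "fingers": 1},
    {"x": 0.6, "y": -0.2, "z": 0.7, "spin": 0, "fingers": 1},
    {"x": 0.6, "y": -0.2, "z": 0.7, "spin": 0, "fingers": 1},
    {"x": 0.6, "y": -0.2, "z": 0.7, "spin": 0, "fingers": 1},
  ],
)

```text
clock: 21.2
eef_pos: [0.5746, -0.0492, 0.0337]
tool_rot: [0.172, 0.985, 0.0, 0.002]
ft_force: [-1.6, -0.6, 8.3]
grip_width: 0.0495
grasp_force: 63.3
```

```bash
python3 -c "
from h import *
go([.5748,-.0483,.055],160);print(readout.get_obs()['ft_torque']);c=shot('wrist','w9.png')
e=readout.get_obs()['eef_pos']
for h in(.027,.029,.031): ringfit(c,e[:2],e[2]+h,half=75,thr=170)"
```

```text
t 21.2 eef [ 0.5746 -0.0492  0.0337] yaw 160.16 z [ 0.003 -0.    -1.   ] shift [  0.1   1.  -21.3] spin 0.2 F [-1.58 -0.63  8.32] w 0.0495449811759183
[-0.08822755  0.17164454  0.05879556]
ring [ 0.5708 -0.0489] size seen [125.2 115.5] pred [111.  112.8]
ring [ 0.5689 -0.0475] size seen [131. 109.] pred [113.  114.8]
ring [ 0.5688 -0.0464] size seen [129. 109.] pred [116.4 114.7]
```

>>> jog_arm(
  motion=[
    {"x": 0.3, "y": 0, "z": 0.5, "spin": 0, "fingers": 1},
    {"x": 0.3, "y": 0, "z": 0.9, "spin": 0, "fingers": 1},
    {"x": 0.3, "y": 0, "z": 0.9, "spin": 0, "fingers": 1},
    {"x": 0.3, "y": 0, "z": 0.9, "spin": 0, "fingers": 1},
    {"x": 0.3, "y": 0, "z": 0.9, "spin": 0, "fingers": 1},
    {"x": 0.3, "y": 0, "z": 0.9, "spin": 0, "fingers": 1},
    {"x": 0.3, "y": 0, "z": 0.9, "spin": 0, "fingers": 1},
    {"x": 0.3, "y": 0, "z": 0.9, "spin": 0, "fingers": 1},
  ],
)

```text
clock: 22.25
eef_pos: [0.5747, -0.0492, 0.0334]
tool_rot: [0.172, 0.985, 0.0, 0.002]
ft_force: [-0.5, -1.2, 12.5]
grip_width: 0.0495
grasp_force: 63.5
```

Pressed at about 12 N after a steady second at 8–12 N, well under the 18 N limit. I'll lift off and check the post positions against the last view.

>>> jog_arm(
  motion=[
    {"x": 0, "y": 0, "z": -5, "spin": 0, "fingers": 1},
    {"x": 0, "y": 0, "z": -15, "spin": 0, "fingers": 1},
    {"x": 0, "y": 0, "z": -35, "spin": 0, "fingers": 1},
    {"x": 0, "y": 0, "z": -60, "spin": 0, "fingers": 1},
    {"x": 0, "y": 0, "z": -80, "spin": 0, "fingers": 1},
    {"x": 0, "y": 0, "z": -80, "spin": 0, "fingers": 1},
    {"x": 0, "y": 0, "z": -80, "spin": 0, "fingers": 1},
  ],
)

```text
clock: 23.12
eef_pos: [0.5719, -0.0489, 0.11]
tool_rot: [0.172, 0.985, -0.0, -0.001]
ft_force: [0.5, 0.5, -0.5]
grip_width: 0.0497
grasp_force: 62.7
```

```bash
python3 -c "
from h import *
c=load('w8');ce=np.array([.5175,-.306]);d=np.array([.998,.0605])
for k in(-1,0,1):
  q=ce+k*.075*d
  print(k,q.round(4),p(c,[[*q,.01],[*q,.055]]).round(1).tolist())
n=np.array([-d[1],d[0]])
print(p(c,[[*(ce-.108*d+.032*n),.01]]),w(c,[[85,187]],.01),w(c,[[39,201]],.054))
# board fit t0 with template by IoU
from scipy.optimize import minimize
def fit(nm,sl,thr):
  g=load(nm);im=g['pixels'].min(2);m=np.zeros(im.shape,np.uint8);m[sl]=im[sl]>thr
  cs=max(cv2.findContours(m,0,2)[0],key=cv2.contourArea);M=cv2.fillPoly(np.zeros(im.shape,np.float32),[cs],1)
  def f(v):
    a=np.array([np.cos(v[2]),np.sin(v[2])]);b=np.array([-a[1],a[0]])
    q=[[*(v[:2]+s*.108*a+t*.032*b),.01] for s,t in((1,1),(1,-1),(-1,-1),(-1,1))]
    return np.abs(cv2.fillPoly(np.zeros(im.shape,np.float32),[(p(g,q)*256).round().astype(int)],1,cv2.LINE_AA,8)-M).sum()
  r=minimize(f,[.5175,-.306,.06],method='Nelder-Mead',options=dict(initial_simplex=[[.5175,-.306,.06],[.522,-.306,.06],[.5175,-.301,.06],[.5175,-.306,.09]]));print(nm,r.x.round(4),r.fun,M.sum())
fit('t0',np.s_[195:275,355:398],150);
go([.4426,-.3105,.115],160)
"
```

```text
-1 [ 0.4426 -0.3105] [[33.7, 94.6], [-21.0, 89.9]]
0 [ 0.5175 -0.306 ] [[84.8, 186.2], [42.5, 200.9]]
1 [ 0.5923 -0.3015] [[133.0, 267.4], [103.6, 297.4]]
[[45.99473919 30.74036254]] [[ 0.51815051 -0.30614902  0.01      ]] [[ 0.51670354 -0.30922249  0.054     ]]
t0 [ 0.5178 -0.3058  0.0544] 32.0 1274.0
t 23.125 eef [ 0.5719 -0.0489  0.11  ] yaw 160.16 z [-0.002  0.    -1.   ] shift [  32.8 -290.    -4.8] spin 0.2 F [ 0.49  0.54 -0.55] w 0.049672094240912644
```

>>> jog_arm(
  motion=[
    {"x": 6, "y": -50, "z": 0, "spin": 0, "fingers": 1},
    {"x": 12, "y": -100, "z": 0, "spin": 0, "fingers": 1},
    {"x": 18, "y": -150, "z": 0, "spin": 0, "fingers": 1},
    {"x": 24, "y": -200, "z": 0, "spin": 0, "fingers": 1},
    {"x": 30, "y": -250, "z": 0, "spin": 0, "fingers": 1},
    {"x": 33, "y": -290, "z": 0, "spin": 0, "fingers": 1},
    {"x": 33, "y": -290, "z": 20, "spin": 0, "fingers": 1},
    {"x": 33, "y": -290, "z": 30, "spin": 0, "fingers": 1},
  ],
)

```text
clock: 24.12
eef_pos: [0.4416, -0.3101, 0.0788]
tool_rot: [0.173, 0.985, 0.001, -0.002]
ft_force: [0.0, 0.3, -0.0]
grip_width: 0.0502
grasp_force: 62.7
```

```bash
python3 -c "
from h import *
go([.443,-.31,.035],160)"
```

```text
t 24.125 eef [ 0.4416 -0.3101  0.0788] yaw 160.09 z [-0.004  0.003 -1.   ] shift [-1.5  0.5 43.8] spin 0.1 F [ 0.    0.32 -0.05] w 0.05018874007716084
```

>>> jog_arm(
  motion=[
    {"x": -1.5, "y": 0.5, "z": 15, "spin": 0, "fingers": 1},
    {"x": -1.5, "y": 0.5, "z": 30, "spin": 0, "fingers": 1},
    {"x": -1.5, "y": 0.5, "z": 42, "spin": 0, "fingers": 1},
    {"x": -1.5, "y": 0.5, "z": 44, "spin": 0, "fingers": 1},
    {"x": -1.5, "y": 0.5, "z": 44, "spin": 0, "fingers": 1},
    {"x": -1.5, "y": 0.5, "z": 44, "spin": 0, "fingers": 1},
  ],
)

```text
clock: 24.88
eef_pos: [0.4455, -0.311, 0.0379]
tool_rot: [0.172, 0.985, -0.0, 0.001]
ft_force: [-0.3, -0.3, -0.4]
grip_width: 0.0497
grasp_force: 62.7
```

```bash
python3 -c "
from h import *
go([.443,-.31,.025],160);c=shot('wrist','wa.png');g=c['pixels'];e=np.array(readout.get_obs()['eef_pos'])
# bright post tip through the bore: what is inside predicted top bore
u,v=p(c,[*e[:2],e[2]+.047])[0].astype(int);print(u,v)
print(g[v-30:v+20:4,u-32:u+34:4].min(2))"
```

```text
t 24.875 eef [ 0.4455 -0.311   0.0379] yaw 160.17 z [ 0.001 -0.001 -1.   ] shift [ 2.7  0.1 12.8] spin 0.2 F [-0.32 -0.25 -0.42] w 0.04973185716848379
278 275
[[254 254 254 254 254 254 254 254 254 254 254 254 254 254 254 254 254]
 [254 254 254 254 254 254 254 254 254 254 254 254 254 254 254 254 254]
 [254 254 254 254 254 254 252 214 231 252 254 254 254 254 254 254 254]
 [243 253 254 254 254 254 254 254 254 254 254 254 251 230 233 250 244]
 [221 222 237 248 254 254 254 254 254 254 254 254 254 248 226 225 223]
 [221 221 198 244 254 254 254 254 254 254 254 254 254 246 224 224 223]
 [220 219 165 156 254 254 254 254 254 254 254 254 254 187 204 224 222]
 [220 216 148 134 174 253 254 254 254 254 254 253 208 170 195 225 222]
 [219 217 160 134 137 144 218 245 250 246 216 165 165 170 198 223 221]
 [218 218 186 134 136 138 139 141 142 147 154 160 167 171 217 222 221]
 [218 219 212 152 136 137 138 141 142 148 154 160 166 188 223 220 221]
 [219 218 218 206 151 138 138 141 143 149 155 162 180 221 220 220 220]
 [219 219 218 218 211 185 149 144 147 153 168 201 221 221 220 220 219]]
```

>>> jog_arm(
  motion=[
    {"x": 2.5, "y": 0, "z": 0, "spin": 0, "fingers": 1},
    {"x": 2.5, "y": 0, "z": 4, "spin": 0, "fingers": 1},
    {"x": 2.5, "y": 0, "z": 8, "spin": 0, "fingers": 1},
    {"x": 2.5, "y": 0, "z": 10, "spin": 0, "fingers": 1},
    {"x": 2.5, "y": 0, "z": 10, "spin": 0, "fingers": 1},
    {"x": 2.5, "y": 0, "z": 10, "spin": 0, "fingers": 1},
  ],
)

```text
clock: 25.68
eef_pos: [0.4427, -0.3099, 0.0272]
tool_rot: [0.172, 0.985, -0.0, 0.0]
ft_force: [0.5, -0.4, -0.3]
grip_width: 0.0492
grasp_force: 62.7
```

```bash
python3 -c "
from h import *
go([.443,-.31,.018],160)"
```

```text
t 25.675 eef [ 0.4427 -0.3099  0.0272] yaw 160.16 z [ 0. -0. -1.] shift [-0.3  0.   9.2] spin 0.2 F [ 0.47 -0.4  -0.33] w 0.049247748343768404
```

>>> jog_arm(
  motion=[
    {"x": 0, "y": 0, "z": 1, "spin": 0, "fingers": 1},
    {"x": 0, "y": 0, "z": 2, "spin": 0, "fingers": 1},
    {"x": 0, "y": 0, "z": 3, "spin": 0, "fingers": 1},
    {"x": 0, "y": 0, "z": 3, "spin": 0, "fingers": 1},
    {"x": 0, "y": 0, "z": 3, "spin": 0, "fingers": 1},
  ],
)

```text
clock: 26.3
eef_pos: [0.4427, -0.3099, 0.0242]
tool_rot: [0.172, 0.985, 0.0, -0.0]
ft_force: [-0.4, 0.5, -0.4]
grip_width: 0.0502
grasp_force: 62.7
```

>>> jog_arm(
  motion=[
    {"x": 0, "y": 0, "z": 1, "spin": 0, "fingers": 1},
    {"x": 0, "y": 0, "z": 2, "spin": 0, "fingers": 1},
    {"x": 0, "y": 0, "z": 3, "spin": 0, "fingers": 1},
    {"x": 0, "y": 0, "z": 3, "spin": 0, "fingers": 1},
    {"x": 0, "y": 0, "z": 3, "spin": 0, "fingers": 1},
  ],
)

```text
clock: 26.92
eef_pos: [0.4427, -0.3099, 0.0212]
tool_rot: [0.172, 0.985, 0.0, -0.0]
ft_force: [-0.9, -1.3, -0.9]
grip_width: 0.0497
grasp_force: 62.7
```

The ring is over the post tip with no load. Continuing down.

>>> jog_arm(
  motion=[
    {"x": 0, "y": 0, "z": 2, "spin": 0, "fingers": 1},
    {"x": 0, "y": 0, "z": 4, "spin": 0, "fingers": 1},
    {"x": 0, "y": 0, "z": 6, "spin": 0, "fingers": 1},
    {"x": 0, "y": 0, "z": 8, "spin": 0, "fingers": 1},
    {"x": 0, "y": 0, "z": 8, "spin": 0, "fingers": 1},
  ],
)

```text
clock: 27.55
eef_pos: [0.4425, -0.3097, 0.0129]
tool_rot: [0.172, 0.985, 0.0, -0.0]
ft_force: [-0.1, 0.1, -0.0]
grip_width: 0.0497
grasp_force: 62.7
```

>>> jog_arm(
  motion=[
    {"x": 0, "y": 0, "z": 3, "spin": 0, "fingers": 1},
    {"x": 0, "y": 0, "z": 6, "spin": 0, "fingers": 1},
    {"x": 0, "y": 0, "z": 9, "spin": 0, "fingers": 1},
    {"x": 0, "y": 0, "z": 12, "spin": 0, "fingers": 1},
    {"x": 0, "y": 0, "z": 12, "spin": 0, "fingers": 1},
  ],
)

```text
clock: 28.18
eef_pos: [0.4424, -0.3097, 0.0008]
tool_rot: [0.172, 0.985, 0.0, -0.0]
ft_force: [0.3, -0.1, -0.4]
grip_width: 0.0496
grasp_force: 62.7
```

>>> jog_arm(
  motion=[
    {"x": 0, "y": 0, "z": 4, "spin": 0, "fingers": 1},
    {"x": 0, "y": 0, "z": 8, "spin": 0, "fingers": 1},
    {"x": 0, "y": 0, "z": 12, "spin": 0, "fingers": 1},
    {"x": 0, "y": 0, "z": 16, "spin": 0, "fingers": 1},
    {"x": 0, "y": 0, "z": 16, "spin": 0, "fingers": 1},
  ],
)

```text
clock: 28.8
eef_pos: [0.4423, -0.3096, -0.0153]
tool_rot: [0.172, 0.985, 0.0, -0.0]
ft_force: [1.1, 1.6, -1.0]
grip_width: 0.0494
grasp_force: 62.7
```

>>> jog_arm(
  motion=[
    {"x": 0, "y": 0, "z": 1, "spin": 0, "fingers": 1},
    {"x": 0, "y": 0, "z": 2, "spin": 0, "fingers": 1},
    {"x": 0, "y": 0, "z": 2, "spin": 0, "fingers": 1},
  ],
)

```text
clock: 29.18
eef_pos: [0.4427, -0.3099, -0.0168]
tool_rot: [0.172, 0.985, -0.0, 0.0]
ft_force: [0.8, -0.1, -0.9]
grip_width: 0.0497
grasp_force: 62.7
```

>>> jog_arm(
  motion=[
    {"x": 0, "y": 0, "z": 1, "spin": 0, "fingers": 1},
    {"x": 0, "y": 0, "z": 1.5, "spin": 0, "fingers": 1},
    {"x": 0, "y": 0, "z": 1.5, "spin": 0, "fingers": 1},
  ],
)

```text
clock: 29.55
eef_pos: [0.4426, -0.3098, -0.0183]
tool_rot: [0.172, 0.985, 0.0, -0.0]
ft_force: [0.1, -0.2, -0.0]
grip_width: 0.0495
grasp_force: 62.7
```

>>> jog_arm(
  motion=[
    {"x": 0, "y": 0, "z": 0.7, "spin": 0, "fingers": 1},
    {"x": 0, "y": 0, "z": 0.7, "spin": 0, "fingers": 1},
    {"x": 0, "y": 0, "z": 0.7, "spin": 0, "fingers": 1},
  ],
)

```text
clock: 29.92
eef_pos: [0.4428, -0.3099, -0.0188]
tool_rot: [0.172, 0.985, -0.0, 0.0]
ft_force: [-0.3, 0.7, 0.1]
grip_width: 0.0495
grasp_force: 62.8
```

>>> jog_arm(
  motion=[
    {"x": 0, "y": 0, "z": 0.5, "spin": 0, "fingers": 1},
    {"x": 0, "y": 0, "z": 0.5, "spin": 0, "fingers": 1},
    {"x": 0, "y": 0, "z": 0.5, "spin": 0, "fingers": 1},
  ],
)

```text
clock: 30.3
eef_pos: [0.4427, -0.3099, -0.0189]
tool_rot: [0.172, 0.985, -0.0, 0.0]
ft_force: [-2.6, 1.1, 4.3]
grip_width: 0.05
grasp_force: 63.3
```

The ring has touched the board at the expected height, so I'll release and retreat.

>>> jog_arm(
  motion=[
    {"x": 0, "y": 0, "z": 0, "spin": 0, "fingers": -0.5},
    {"x": 0, "y": 0, "z": 0, "spin": 0, "fingers": -0.5},
    {"x": 0, "y": 0, "z": 0, "spin": 0, "fingers": -0.5},
    {"x": 0, "y": 0, "z": 0, "spin": 0, "fingers": -0.5},
    {"x": 0, "y": 0, "z": -10, "spin": 0, "fingers": -0.5},
    {"x": 0, "y": 0, "z": -30, "spin": 0, "fingers": -0.5},
    {"x": 0, "y": 0, "z": -60, "spin": 0, "fingers": -0.5},
    {"x": 0, "y": 0, "z": -100, "spin": 0, "fingers": -0.5},
  ],
)

```text
clock: 31.3
eef_pos: [0.4421, -0.3095, 0.0813]
tool_rot: [0.172, 0.985, 0.0, -0.001]
ft_force: [1.0, -0.8, -0.1]
grip_width: 0.0643
grasp_force: 0.0
```

>>> jog_arm(
  motion=[
    {"x": 0, "y": 30, "z": -50, "spin": 0, "fingers": -0.5},
    {"x": 0, "y": 60, "z": -80, "spin": 0, "fingers": -0.5},
    {"x": 0, "y": 60, "z": -80, "spin": 0, "fingers": -0.5},
    {"x": 0, "y": 60, "z": -80, "spin": 0, "fingers": -0.5},
  ],
)

```text
clock: 31.8
eef_pos: [0.4626, -0.2535, 0.1602]
tool_rot: [0.172, 0.985, -0.0, -0.0]
ft_force: [-0.0, -0.7, -0.8]
grip_width: 0.0638
grasp_force: 0.0
```

```bash
python3 -c "
from h import *
go([.443,-.31,.1],160);c=shot('wrist','wb.png');t=np.linspace(0,2*np.pi,60)
g=c['pixels'].min(2);print(p(c,[[.4427,-.31,.028],[.4427,-.31,.055]]))
# ring vs white board: score edge strength along top outer circle for candidate centres/heights
G=cv2.GaussianBlur(g,(0,0),1).astype(float);E=np.hypot(cv2.Sobel(G,6,1,0),cv2.Sobel(G,6,0,1)).astype(np.float32)
best=[]
for z in(.024,.026,.028,.030,.034,.04):
  r=max((cv2.remap(E,*[a.astype(np.float32)[None] for a in p(c,np.c_[x+.026*np.cos(t),y+.026*np.sin(t),0*t+z]).T],1).mean(),x,y) for x in np.arange(.434,.452,.001) for y in np.arange(-.319,-.300,.001));print(z,np.round(r,4))
cv2.imwrite('pics/wb_crop.png',c['pixels'][:,:,::-1])
s=shot('top','tb.png');
for q in([.4933,.3936],[.485,.314]): pass
d=cv2.absdiff(load('t0')['pixels'],s['pixels']).max(2)
for n,(u,v) in dict(w1=(170,237),w2=(193,237),carton=(181,210),vial=(266,183),tape=(340,179)).items(): print(n,(d[v-10:v+11,u-10:u+11]>40).sum())
"
```

```text
t 31.8 eef [ 0.4626 -0.2535  0.1602] yaw 160.18 z [-0.001 -0.    -1.   ] shift [ -0.8 -59.8  60.2] spin 0.2 F [-0.04 -0.72 -0.8 ] w 0.06378943896828833
[[220.60130277 190.525188  ]
 [215.33315361 196.74102537]]
0.024 [110.7508   0.434   -0.314 ]
0.026 [111.6687   0.434   -0.314 ]
0.028 [111.308   0.434  -0.313]
0.03 [110.1053   0.434   -0.312 ]
0.034 [110.6139   0.434   -0.311 ]
0.04 [109.2639   0.434   -0.309 ]
w1 0
w2 0
carton 0
vial 0
tape 0
```

The waiting rings and bystanders are unmoved. I've used all ten picture views, so I'll check the placed ring numerically.

```bash
python3 -c "
from h import *
c=load('wb');g=c['pixels'].min(2)
print(np.array2string(g[150:236:4,172:270:4],max_line_width=200))
t=np.linspace(0,2*np.pi,8,endpoint=False)
for z,r in((.028,.026),(.01,.026),(.028,.0115)): print(z,r,p(c,np.c_[.4427+r*np.cos(t),-.31+r*np.sin(t),0*t+z]).round(0).tolist())
"
```

```text
[[ 82  83  84  87  87  89  91  94  96  97  90  92  94  94 140 235 239 105 100  97  97  94  95  91  92]
 [ 82  83  84  85  89  90  91  95 102 101  91  94 163 243 252 252 252 152 103  98  96  96  95  92  95]
 [ 83  83  85  86  90  93  94  95  92 104 189 247 252 253 250 113 251 241 103 100  98 100  99  96  95]
 [ 87  86  87  86  89  88  92 107 214 249 252 252 252 252 252 249 253 252 142 100  99 102 101  98  97]
 [ 89  88  86  86  88 116 233 236 222 217 220 245 242 236 206 237 252 253 233 100 101 104 103  98  98]
 [ 91  91  84 114 242 253 231 221 221 254 254 253 253 253 253 253 224 251 252 125 102 104 101 101  98]
 [ 86  88  82 182 253 140 215 232 254 254 254 253 253 253 253 254 254 231 252 227 105 107 104 104 101]
 [ 84  87  84  77 226 125 213 253 254 254 254 252 251 252 253 254 254 253 243 251 117 105 104 104 102]
 [ 85  86  83  71 143 221 234 254 254 254 250 189 136 152 249 254 254 254 243 253 212 104 106 105 107]
 [ 86  82  67  70  75 214 231 238 232 232 135 126 154 168 161 254 254 254 251 254 252 115 108 109 109]
 [ 89  72  68  71  73 141 222 223 223 194 188 206 166 177 171 253 254 
[... 889 characters left out ...]
2 101  88 248 254 254 254 254 254 254 254 254 254 253 253 253 254 254]
 [ 89  88  92  95  94  99 101 104 103  94 158 254 254 254 254 254 254 254 254 254 253 253 253 254 254]
 [ 85  87  90  91  94  96 100 105 105 107 101 244 254 254 254 254 254 254 254 253 253 253 253 254 254]]
0.028 0.026 [[230.0, 213.0], [244.0, 201.0], [244.0, 182.0], [230.0, 168.0], [211.0, 167.0], [197.0, 180.0], [198.0, 199.0], [211.0, 212.0]]
0.01 0.026 [[233.0, 208.0], [245.0, 197.0], [246.0, 179.0], [233.0, 165.0], [214.0, 165.0], [202.0, 177.0], [202.0, 195.0], [215.0, 208.0]]
0.028 0.0115 [[225.0, 201.0], [231.0, 195.0], [231.0, 187.0], [225.0, 181.0], [216.0, 180.0], [210.0, 186.0], [210.0, 194.0], [216.0, 200.0]]
```

The pixels agree: the bore spans about (208–230, 181–200) as predicted for z = 28 mm, with the post tip inside it at about (216,196). Handing in.

```bash
python3 -c "
from workcell import bot; print(bot.job_done())"
```

```text
the job is handed in; nothing more can be done
None
```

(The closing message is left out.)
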